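# Find the blind hole under the lamination stack with the guide pin

## Robot

A 6-joint arm with a two-finger parallel gripper is mounted at the origin on the work surface. World frame = base frame: x ahead of the robot, y to its left, z up, the work surface at z = 0. Lengths are in m, angles in rad, forces in N, time in s.
With the tool pointing down it reaches from about 0.35 to 0.975 m from the base axis. Payload 4.9 kg.
Tool frame: the origin (TCP) lies at the very end of the fingers, on their centre line; the grasp point (between the pads) lies 19 mm behind it; x points along the fingers, y is the direction in which the jaws open and shut, and the axes are right-handed (so a half turn about x gives the same grasp; the last joint's range is limited). The gripper opens to 85 mm and grips with 20 to 120 N. Pads are 22 mm wide; open, the fingers measure 114 mm over their backs; the gripper's body (76 mm by 85 mm) begins 54 mm behind the grasp point. The pads swing forward as they close: fully open they stand 13 mm farther back than shut.
Start: joints at [-1.227, 0.053, 1.613, -0, 1.476, -0.119], TCP at [0.279, -0.559, 0.231] pointing down, gripper open.
Joint ranges: [-3.01, 3.01], [-1.01, 2.22], [0.06, 2.58], [-1.02, 4.17], [0.09, 2.62], [-3.14, 3.14]. Speed limits (rad/s): [2.57, 2.57, 3.14, 3.14, 3.14, 3.14].

## Interface

Orientations are given as a rotation vector (axis times angle).
In Python, from station import ctrl gives the robot as it stands. The module is installed in compiled form; this text tells all that it offers.
- The arm moves only by the shell command python3 -m handwheel 'ROWS' [FORCE]. ROWS is JSON, one flat list of numbers, 7 for each row, row after row: the opening, from 0 (shut) to 1 (fully open), then the shift along the tool's x, y, z in m, then the turn, a rotation vector about the tool's x, y, z in degrees. A call has 1 to 12 rows; each row is the pose to reach, as a shift and turn from the pose commanded when the call began, along the tool's axes at that moment; what a row does not reach only later rows make up. A row lasts 1/12 s, in which the tool goes at most 41.7 mm and 7.16 degrees, less where a joint would pass 70% of its speed; a pose out of reach is approached as far as the arm can. A call with a gripper value outside its range is refused whole. The fingers move at their own pace and stop on an object; FORCE is the grip in N (left out, the last holds). Time passes only in rows, so rows that repeat a pose let the fingers close. It gives the time, the measured TCP pose, the force and the opening at its end, in the units of the state.
- ctrl.get_obs(): the state, without advancing time (a new reading comes with each control period).
- ctrl.get_image(name): name is "side" or "top"; returns (picture, depth): 420x560x3 uint8, blue, green, red; 420x560 float32, m along the optical axis (not along the pixel's ray), 0 where there is no reading.
- ctrl.camera_params(name): a dict with "fov_y" (degrees; the focal length in pixels is half the picture's height over the tangent of half this angle, whatever the lens; pixels are square), "cx", "cy" (the principal point, pixels), "R" (3x3) and "t" (3): a world point X has camera coordinates R X + t. Camera axes: x right, y down, z forward; pixel columns grow to the right and rows downward; lengths in m; the calibration is good to about 2 mm. A picture is of the moment at which its call begins. camera_params takes no time and is no camera call.
- ctrl.finish_job(): hands the job in, once; it reports no verdict.
The state is a dict: "t": time; "q": joint angles; "dq": joint speeds; "effort": joint torques, N m; "tool_pos": TCP position; "tool_rot": TCP orientation; "contact_force": force on the tool from outside, world axes, zero at the start; "wrist_torque": the same for the moment, N m; "opening": finger opening in m.
Only numpy, scipy, OpenCV 4.12 (cv2) and the standard library are available. Lean on these libraries where they do the work, as an engineer would, in place of code of your own. Each camera call takes 0.05 s, during which the arm holds its last target.

## Task

Take the long guide pin out of the rack and stand it upright, fully home, in the blind hole in the base plate at the bottom of the lamination stack's bore. The stack was clamped on by eye, so the hole is not centred under the bore: set the pin's foot gently on the plate, sweep it lightly about inside the bore until it drops in and stands on the bottom of the hole, and let go. Never push or drag hard, and leave the stack, the rack, the two short dowels, the spare laminations and the bolt as they are.

Things in the scene. Friction and masses are not known exactly. Their poses are not given: they have to be found in the camera images.
- pin_center (a point): centre (half-way up) of the guide pin, a plain round brass-coloured pin, 14 mm in diameter and 120 mm long, chamfered by 1 mm at the foot; 0.1 to 0.2 kg. It stands upright and loose in one of the rack's three holes, its foot 15 mm above the bench, so that 80 mm of it stand out above the rack. It is the tallest of the three pins in the rack. z runs along the pin, upwards
- pin_tip (a point): the centre of the guide pin's foot (lower end), 60 mm below its centre
- pin: the guide pin itself; origin at the centre of its foot
- rack: grey plastic pin rack fixed to the bench, 60 x 170 x 40 mm (x, y, z); origin at the centre of its underside. Three round holes of 16 mm, 25 mm deep, 55 mm apart along its y axis (at -55, 0 and 55 mm); which hole holds which pin varies
- dowel1: short brass-coloured dowel, 14 mm in diameter, 55 mm long, standing in the rack, its top 30 mm above the rack; origin at the centre of its foot. To be left alone
- dowel2: the second short dowel, the same as the first. To be left alone
- stack: the stacking fixture, fixed and rigid: a ring of slotted steel laminations 110 mm in diameter and 45 mm tall, clamped onto a steel base plate 140 x 140 x 28 mm that lies a little askew on the bench. Origin on the bore's axis at bench height. Three nuts, 8 mm high, stand on the stack's top, 46 mm from the bore's axis
- bore (a point): the centre of the bore's upper mouth, on the stack's top, 73 mm above the bench. The bore is round, upright, 40 mm in diameter, and goes 45 mm down to the top of the base plate
- pile: pile of loose spare laminations, a ring 100 mm in diameter and 35 mm tall; origin at the centre of its underside. To be left alone
- bolt: clamp bolt lying on the bench, about 95 mm long and 24 mm thick; origin near its middle, at bench height. To be left alone
- bore_floor (a point): the point of the bore's axis on the base plate's top, 28 mm above the bench. Near it in the plate is one blind round hole, 16 mm in diameter, 18 mm deep, rim chamfered by 1.5 mm. Its centre lies 4 to 9 mm from this point in any direction, different each time; it is not measured, and it is not at the plate's centre

How it is judged:
By the outcome, as a careful person would: the job done as asked, in the order asked, and still so for the second after the job is handed in, with the robot touching nothing.
It also fails if it takes over 64 s, if anything falls off the work surface, if the arm or the gripper's body presses on something with over 40 N, if the wrist force passes 120 N, or if a joint passes its speed limit or range.

## Working session

There is one attempt and no reset: what is moved stays moved. The work goes in short steps, Python scripts to look and compute and a shell command to move; the robot and the scene stay as the last step left them, time stands still between calls to the robot, and variables do not carry over. Pictures are saved under pics/ and viewed, and the job is handed in when it is done.

```bash
mkdir -p pics; ls; python3 - <<'E'
from station import ctrl
import cv2,numpy as np
print(ctrl.get_obs())
for n in("side","top"):
    im,d=ctrl.get_image(n); cv2.imwrite(f"pics/{n}0.png",im); np.save(f"{n}0.npy",d)
    p=ctrl.camera_params(n); print(n,p)
E
```

```text
pics
{'t': 0.0, 'q': array([-1.22702082e+00,  5.33439460e-02,  1.61429239e+00, -1.81103294e-07,
        1.47597751e+00, -1.19017964e-01]), 'dq': array([ 0.00089723, -0.00123109,  0.00029426,  0.00030988,  0.00291579,
       -0.00011079]), 'effort': array([ 3.74290557e-04, -3.93678796e+01, -3.70177388e+01, -6.99107545e-05,
        6.91198322e-03,  5.22353872e-06]), 'tool_pos': array([ 0.27881209, -0.55867628,  0.23007198]), 'tool_rot': array([ 1.96455731,  0.46496444, -1.96501521]), 'contact_force': array([ 0.17977814, -0.05453928,  0.38527181]), 'wrist_torque': array([0.035452  , 0.03827864, 0.04791305]), 'opening': 0.08546673962856237}
side {'fov_y': 46.02662413736665, 'cx': 282.7499095463938, 'cy': 206.01224112864298, 'R': array([[-0.99935682, -0.0344391 , -0.00999492],
       [-0.01306002,  0.60911417, -0.79297501],
       [ 0.03339739, -0.79233445, -0.60917217]]), 't': array([0.59021095, 0.06501766, 1.01579174])}
top {'fov_y': 52.07555040229063, 'cx': 279.01258733261386, 'cy': 212.01199790060897, 'R': array([[-0.01831905, -0.99975064, -0.01276985],
       [-0.99638685,  0.01931382, -0.08270565],
       [ 0.08293166,  0.01120862, -0.9964922 ]]), 't': array([0.04468303, 0.59449108, 0.98824525])}
```

View pics/side0.png

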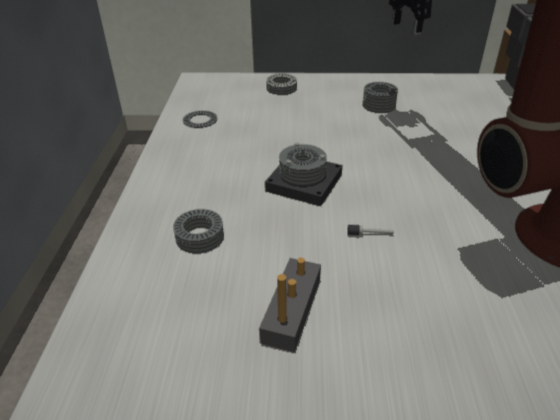

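View pics/top0.png

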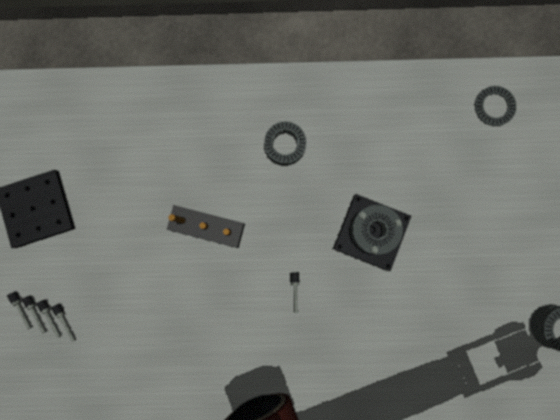

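```bash
cat > h.py <<'E'
from station import ctrl
import numpy as np,cv2
P={n:ctrl.camera_params(n) for n in("side","top")}
F={n:210/np.tan(np.radians(P[n]["fov_y"])/2) for n in P}
def ray(n,u,v):
    p=P[n];R,t=np.array(p["R"]),np.array(p["t"])
    d=R.T@np.array([(u-p["cx"])/F[n],(v-p["cy"])/F[n],1.]);return -R.T@t,d
def onz(n,u,v,z):
    c,d=ray(n,u,v);return c+d*(z-c[2])/d[2]
def proj(n,X):
    p=P[n];c=np.array(p["R"])@X+np.array(p["t"]);return c[:2]/c[2]*F[n]+[p["cx"],p["cy"]]
def tri(a,b):
    (c1,d1),(c2,d2)=ray(*a),ray(*b)
    s=np.linalg.lstsq(np.c_[d1,-d2],c2-c1,rcond=None)[0]
    x,y=c1+s[0]*d1,c2+s[1]*d2;return (x+y)/2,np.linalg.norm(x-y)
def pts(n,d):
    p=P[n];v,u=np.mgrid[:420,:560]
    c=np.stack([(u-p["cx"])/F[n]*d,(v-p["cy"])/F[n]*d,d],-1)
    return (c-np.array(p["t"]))@np.array(p["R"])
E
python3 - <<'E'
from h import *
s=cv2.imread("pics/side0.png");t=cv2.imread("pics/top0.png")
a=cv2.resize(s[130:350,210:360],None,fx=2.6,fy=2.6,interpolation=cv2.INTER_CUBIC)
b=cv2.resize(t[180:280,150:430],None,fx=2.8,fy=2.8,interpolation=cv2.INTER_CUBIC)
cv2.imwrite("pics/s0z.png",a);cv2.imwrite("pics/t0z.png",b)
for n,im in(("side",s),("top",t)):
    hsv=cv2.cvtColor(im,cv2.COLOR_BGR2HSV)
    m=cv2.inRange(hsv,(8,120,80),(30,255,255))
    k,l,st,c=cv2.connectedComponentsWithStats(m)
    for i in range(1,k): 
        if st[i,4]>8: print(n,st[i],c[i])
    d=np.load(f"{n}0.npy");X=pts(n,d)
    for u,v in ((100,380),(300,380),(500,200)) if n=="side" else ((300,110),(450,250),(250,300),(120,130),(200,214),(370,205)): print(u,v,X[v,u].round(4))
E
```

```text
side [298 258   6  17  69] [300.4057971  264.94202899]
side [278 275   8  46 157] [281.74522293 294.20382166]
side [288 279   8  18  87] [291.67816092 286.32183908]
100 380 [0.8607 0.3541 0.001 ]
300 380 [ 5.521e-01  3.447e-01 -2.000e-04]
500 200 [ 0.1024 -0.1272 -0.0003]
top [169 215   6   6  29] [171.5862069  217.13793103]
top [199 223   7   6  31] [202.22580645 225.19354839]
top [223 229   7   6  31] [225.90322581 231.32258065]
300 110 [ 8.485e-01 -2.260e-02 -7.000e-04]
450 250 [ 0.4985 -0.3709  0.004 ]
250 300 [ 0.3885  0.1068 -0.0026]
120 130 [8.077e-01 4.220e-01 2.000e-04]
200 214 [0.593  0.2174 0.0387]
370 205 [ 0.6069 -0.1795  0.0324]
```

```bash
echo
```

```text
(no output)
```

View pics/s0z.png

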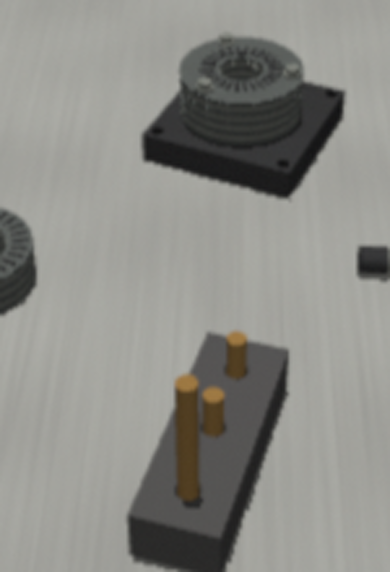

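View pics/t0z.png

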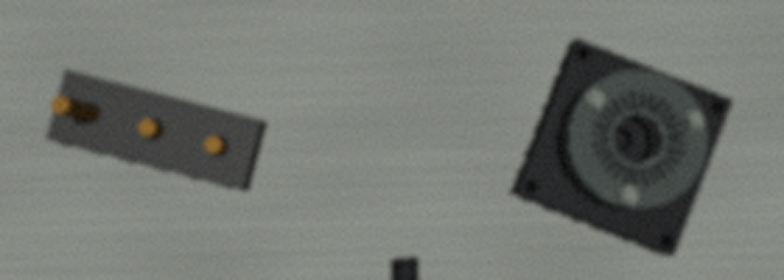

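```bash
python3 - <<'E'
from h import *
from scipy.optimize import least_squares
s=cv2.imread("pics/side0.png");t=cv2.imread("pics/top0.png")
cl=lambda c,g:np.clip((c.astype(float)-c.min())*g,0,255).astype(np.uint8)
b=cv2.resize(cl(t[185:275,330:415],1.6),None,fx=6.5,fy=6.5,interpolation=cv2.INTER_CUBIC)
cv2.imwrite("pics/t0zz.png",b)
a=cv2.resize(cl(s[140:205,260:345],1.6),None,fx=6.5,fy=6.5,interpolation=cv2.INTER_CUBIC)
cv2.imwrite("pics/s0zz.png",a)
tp=(171.586,217.138)
print("pin top z.135",onz("top",*tp,.135), "tri",tri(("top",)+tp,("side",281.5,277.7)))
for i,c in enumerate([(202.225,225.19),(225.9,231.32)]): print("dowel",onz("top",*c,.07))
def fit(p):
    f=lambda q:np.hypot(p[:,0]-q[0],p[:,1]-q[1])-q[2]
    return least_squares(f,[*p.mean(0)[:2],.05],loss="soft_l1",f_scale=.001).x
for n in("top","side"):
    X=pts(n,np.load(f"{n}0.npy"))
    m=((X[...,2]>.066)&(X[...,2]<.079)&(abs(X[...,0]-.545)<.12)&(abs(X[...,1]+.22)<.12)).astype(np.uint8)
    cs,h=cv2.findContours(m,cv2.RETR_CCOMP,cv2.CHAIN_APPROX_NONE)
    for c in cs:
        if len(c)<15: continue
        p=np.array([onz(n,*q[0],.073) for q in c]); print(n,len(c),fit(p),np.median(X[...,2][m>0]))
# rack top
m=None
X=pts("top",np.load("top0.npy"));q=(abs(X[...,2]-.04)<.006)&(abs(X[...,0]-.57)<.08)&(abs(X[...,1]-.2)<.12)
r=cv2.minAreaRect(X[q][:,:2].astype(np.float32)*1000);print("rack",r,np.median(X[q][:,2]))
E
```

```text
pin top z.135 [0.57962419 0.25850418 0.135     ] tri (array([0.58096081, 0.25871819, 0.13416071]), np.float64(0.002538976646063931))
dowel [0.5650625  0.20635337 0.07      ]
dowel [0.55026238 0.15308864 0.07      ]
top 140 [ 0.54767173 -0.18698899  0.05404046] 0.07334499102609152
top 17 [ 0.50329266 -0.17861646  0.00678698] 0.07334499102609152
top 17 [ 0.56158074 -0.23242837  0.00639796] 0.07334499102609152
top 51 [ 0.54785538 -0.18664684  0.02037613] 0.07334499102609152
top 17 [ 0.57928396 -0.15472821  0.00666467] 0.07334499102609152
side 117 [ 0.55175863 -0.18240546  0.05649729] 0.07286450543436142
side 16 [ 0.50644424 -0.18875719  0.00799051] 0.07286450543436142
side 39 [ 0.55137053 -0.18180305  0.01731516] 0.07286450543436142
rack ((564.0614624023438, 205.59774780273438), (170.81570434570312, 60.005577087402344), 74.38504028320312) 0.04019637465674659
```

View pics/t0zz.png

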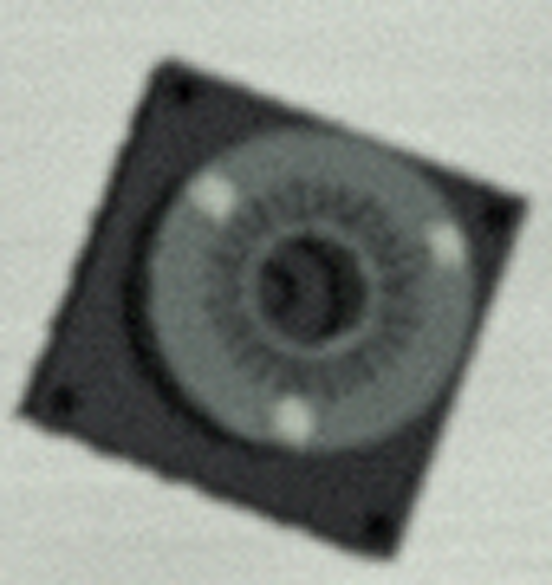

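View pics/s0zz.png

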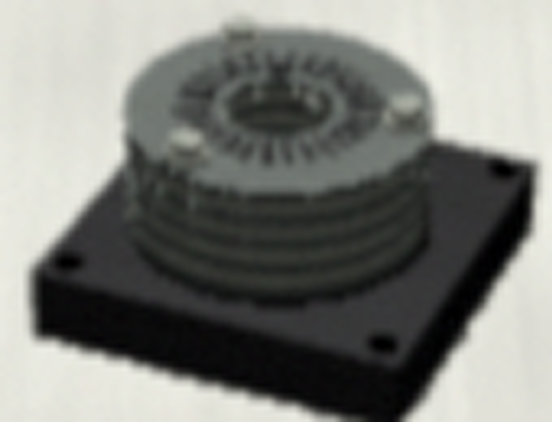

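```bash
python3 - <<'E'
from h import *
X=pts("top",np.load("top0.npy"))
print((X[219:240,367:390,2]*1000).round().astype(int))
m=(X[...,2]<.022);m[:219]=m[240:]=0;m[:,:367]=m[:,390:]=0
print(X[m].mean(0),m.sum())
for c in((290,280),(285,280)): print(onz("top",330+c[0]/6.5-.4,185+c[1]/6.5-.4,.028))
X=pts("side",np.load("side0.npy"));q=(abs(X[...,2]-.04)<.006)&(abs(X[...,0]-.57)<.08)&(abs(X[...,1]-.2)<.12)
print("rack",cv2.minAreaRect(X[q][:,:2].astype(np.float32)*1000),np.median(X[q][:,2]))
for n in P: print(n, P[n].keys())
E
```

```text
[[  73   77   72   75   74   72   76   71   73   70   71   76   75   75
    73   75   75   76   72   69   76   74   72]
 [  75   75   73   74   74   75   73   74   72   74   76   73   72   74
    72   79   72   73   74   73   76   74   72]
 [  74   74   75   76   77   74   74   69   71   58   60   62   65   71
    73   70   73   72   74   71   73 1035   70]
 [  73   71   76   73   75   72   72   29   24   31   39   41   48   56
    59   68   72   73   73   76   74   76   75]
 [  73   77   73   72   75   27   31   24   25   30   29   27   35   42
    49   57   64   75   78   74   73   74   76]
 [  75   72   70   73   30   28   26   27   26   32   28   29   27   32
    39   50   56   66   75   73   73   70   74]
 [  76   72   77   73   27   27   27   27   29   30   30   28   26   27
    32   41   52   59   68   74   71   73   72]
 [  72   73   75   30   26   23   29   27   31   27   28   30   28   27
    29   33   44   53   60   72   74   73   73]
 [  72   74   73   10   10   10   16   26   29   28   31   26   27   32
    30   29   41   49   56   63   74   74   72]
 [  77   76   76   1
[... 1059 characters left out ...]

 [  74   74   74   73   70   72   72   29   30   31   27   33   30   34
    47   59   72   72   73   74   74   71   74]
 [  71   73   74   75   71   72   73   75   74   28   26   31   44   59
    72   68   72   74   74   74   72   71   71]
 [  76   71   74   75   69   73   74   74   74   72   73   75   71   73
    73   72   75   74   74   73   78   74   73]]
[ 0.55041538 -0.1859249   0.01176965] 28
[ 0.55394517 -0.18827546  0.028     ]
[ 0.55397907 -0.18648364  0.028     ]
rack ((568.3983154296875, 205.0755615234375), (173.43748474121094, 61.267662048339844), 74.30075073242188) 0.03949339130262867
side dict_keys(['fov_y', 'cx', 'cy', 'R', 't'])
top dict_keys(['fov_y', 'cx', 'cy', 'R', 't'])
```

```bash
python3 - <<'E'
from h import *
b=np.array([.5478,-.1867,.073])
for u,v in((371,229.5),(371.4,229.5),(370.6,229.5)):
    h=onz("top",u,v,.028);print(h,(h-b)[:2]*1e3,np.hypot(*(h-b)[:2]))
print(proj("top",b),proj("top",[.5478,-.1867,.028]))
# approx: top camera pixel offsets
from scipy.spatial.transform import Rotation as R
o=ctrl.get_obs();M=R.from_rotvec(o["tool_rot"]).as_matrix();print(M.round(4),o["tool_pos"])
ang=np.radians(74.38); d=np.array([np.cos(ang),np.sin(ang),0]);print("rack long dir in tool",M.T@d)
E
```

```text
[ 0.54982938 -0.18063189  0.028     ] [2.02938197 6.0681134 ] 0.006398467897017704
[ 0.54981181 -0.18156345  0.028     ] [2.01181045 5.1365458 ] 0.00551647388004908
[ 0.54984695 -0.1797003   0.028     ] [2.04695391 6.99970308] 0.007292863878113197
[377.80335313 229.50766214] [373.63571015 230.31990417]
[[-6.000e-04  4.465e-01 -8.948e-01]
 [ 1.800e-03 -8.948e-01 -4.465e-01]
 [-1.000e+00 -1.900e-03 -2.000e-04]] [ 0.27884337 -0.55870624  0.23016765]
rack long dir in tool [ 0.00155925 -0.7415493  -0.67089656]
```

```bash
python3 -m handwheel '[1,0,-0.02,-0.02,-3,0,0, 1,0,-0.045,-0.048,-6,0,0, 1,0,-0.07,-0.075,-9,0,0, 1,0,-0.095,-0.101,-12,0,0, 1,0,-0.12,-0.128,-15,0,0, 1,0,-0.145,-0.155,-18,0,0, 1,0,-0.17,-0.181,-21,0,0, 1,0,-0.195,-0.208,-24,0,0, 1,0,-0.22,-0.235,-27,0,0, 1,0,-0.245,-0.261,-30,0,0, 1,0,-0.27,-0.288,-33,0,0, 1,0,-0.29,-0.309,-36,0,0]'
cat > g.py <<'E'
# print shift in tool axes to bring TCP to target, and yaw turn about tool x so tool y points to angle
from h import *
import sys
from scipy.spatial.transform import Rotation as R
def go(T,yaw=0):
    o=ctrl.get_obs();M=R.from_rotvec(o["tool_rot"]).as_matrix()
    W=np.c_[[0,0,-1.],[np.cos(yaw),np.sin(yaw),0],[np.sin(yaw),-np.cos(yaw),0]]
    print("pos",o["tool_pos"].round(4),"open",o["opening"],"t",o["t"],"F",o["contact_force"].round(2))
    print("shift",(M.T@(np.array(T)-o["tool_pos"])).round(4),"turn",np.degrees(R.from_matrix(M.T@W).as_rotvec()).round(2))
if __name__=="__main__": go([float(a) for a in sys.argv[1:4]])
E
python3 g.py .5793 .2586 .165
```

```text
t: 1.1
tool_pos: [0.4262, -0.1593, 0.2309]
tool_rot: [1.551, 0.946, -1.551]
contact_force: [0.5, -0.6, 0.1]
opening: 0.0854
pos [ 0.4262 -0.1593  0.2309] open 0.08539371903213185 t 1.1 F [ 0.53 -0.61  0.09]
shift [ 0.0662 -0.0555 -0.4416] turn [-2.728e+01 -4.000e-02  1.000e-02]
```

```bash
python3 -m handwheel '[1,0,-0.004,-0.03,-3,0,0, 1,0,-0.008,-0.067,-6,0,0, 1,0,-0.013,-0.104,-9,0,0, 1,0,-0.018,-0.141,-12,0,0, 1,0,-0.022,-0.178,-15,0,0, 1,0,-0.027,-0.215,-18,0,0, 1,0,-0.032,-0.252,-20,0,0, 1,0.005,-0.036,-0.289,-22,0,0, 1,0.015,-0.041,-0.326,-24,0,0, 1,0.025,-0.045,-0.36,-26,0,0, 1,0.032,-0.049,-0.39,-27,0,0, 1,0.035,-0.052,-0.41,-27.2,0,0]'
python3 -m handwheel '[1,0.0,0,0,0,0,0, 1,0,0,0,0,0,0]'
python3 g.py .5793 .2586 .165
```

```text
t: 2.1
tool_pos: [0.5685, 0.2284, 0.1939]
tool_rot: [1.209, 1.21, -1.213]
contact_force: [0.1, -1.2, -0.1]
opening: 0.0856
t: 2.27
tool_pos: [0.5686, 0.2266, 0.1951]
tool_rot: [1.21, 1.209, -1.214]
contact_force: [-0.0, -0.2, 0.4]
opening: 0.0854
pos [0.5686 0.2266 0.1951] open 0.08541376867278563 t 2.2667 F [-0.03 -0.2   0.42]
shift [ 0.0301  0.0107 -0.0321] turn [-0.18  0.05  0.12]
```

```bash
python3 -m handwheel '[1,0.01,0.004,-0.012,0,0,0, 1,0.025,0.008,-0.025,0,0,0, 1,0.035,0.0107,-0.032,-0.2,0,0, 1,0.042,0.0107,-0.032,-0.2,0,0, 1,0.044,0.0107,-0.032,-0.2,0,0, 1,0.044,0.0107,-0.032,-0.2,0,0]'
python3 - <<'E'
from h import *
for n in("side","top"):
    im,d=ctrl.get_image(n); cv2.imwrite(f"pics/{n}1.png",im); np.save(f"{n}1.npy",d)
    u,v=(200,180) if n=="side" else (110,160)
    w,h=(160,160) if n=="side" else (150,110)
    cv2.imwrite(f"pics/{n}1z.png",cv2.resize(im[v:v+h,u:u+w],None,fx=4,fy=4,interpolation=cv2.INTER_CUBIC))
o=ctrl.get_obs();print(o["tool_pos"]);print(proj("side",o["tool_pos"]),proj("top",o["tool_pos"]))
E
python3 g.py .5793 .2586 .096
```

```text
t: 2.77
tool_pos: [0.5794, 0.2568, 0.1514]
tool_rot: [1.209, 1.209, -1.213]
contact_force: [0.5, 0.6, 0.8]
opening: 0.0855
[0.58022489 0.25721949 0.15298608]
[282.73099544 268.16871133] [169.92499385 216.21821774]
pos [0.5802 0.2572 0.153 ] open 0.08549055104574542 t 2.8667 F [ 0.87 -0.13  0.35]
shift [ 0.057  -0.001  -0.0014] turn [-0.13 -0.   -0.04]
```

View pics/side1z.png

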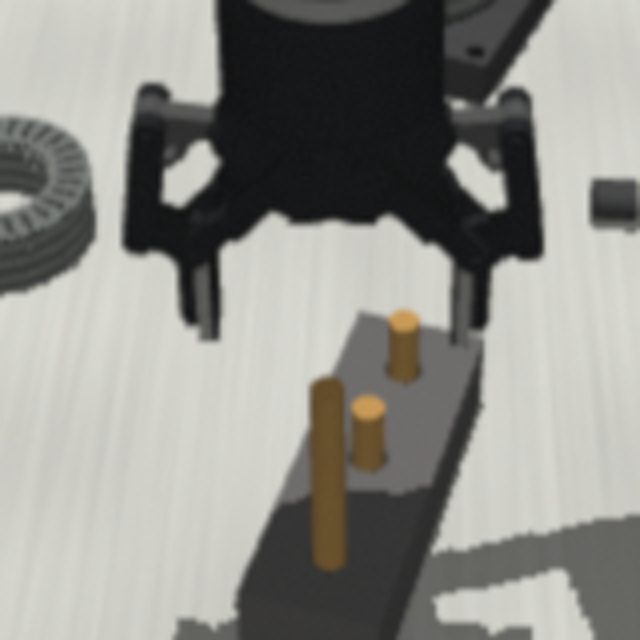

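View pics/top1z.png

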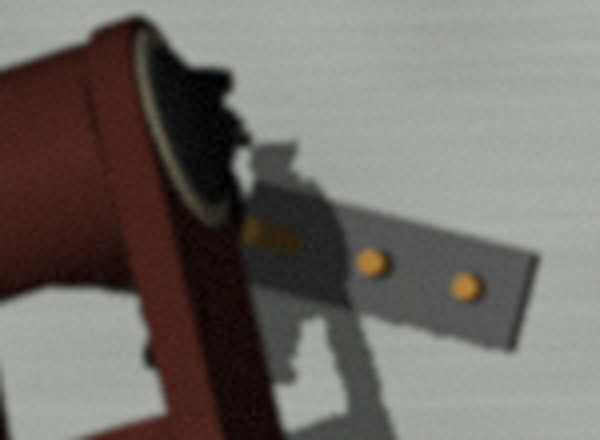

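```bash
python3 -m handwheel '[1,0.01,0,-0.001,0,0,0, 1,0.025,0,-0.001,0,0,0, 1,0.04,0,-0.001,0,0,0, 0.6,0.05,0,-0.001,0,0,0, 0.5,0.056,0.0,-0.001,0,0,0, 0.4,0.056,0,-0.001,0,0,0, 0.4,0.056,0,-0.001,0,0,0, 0.4,0.056,0,-0.001,0,0,0]' 25
python3 - <<'E'
from h import *
for n in("side",):
    im,d=ctrl.get_image(n); cv2.imwrite(f"pics/{n}2.png",im); np.save(f"{n}2.npy",d)
    u,v=(240,230)
    cv2.imwrite(f"pics/{n}2z.png",cv2.resize(im[v:v+100,u:u+90],None,fx=6,fy=6,interpolation=cv2.INTER_CUBIC))
E
python3 g.py .5793 .2586 .096
```

```text
t: 3.53
tool_pos: [0.5804, 0.259, 0.0968]
tool_rot: [1.211, 1.208, -1.209]
contact_force: [-0.4, 0.2, -0.3]
opening: 0.0338
pos [0.5806 0.2591 0.0972] open 0.03422197393469298 t 3.5833 F [-0.32  0.47 -0.08]
shift [ 0.0012 -0.0013  0.0005] turn [-0.08 -0.03 -0.09]
```

View pics/side2z.png

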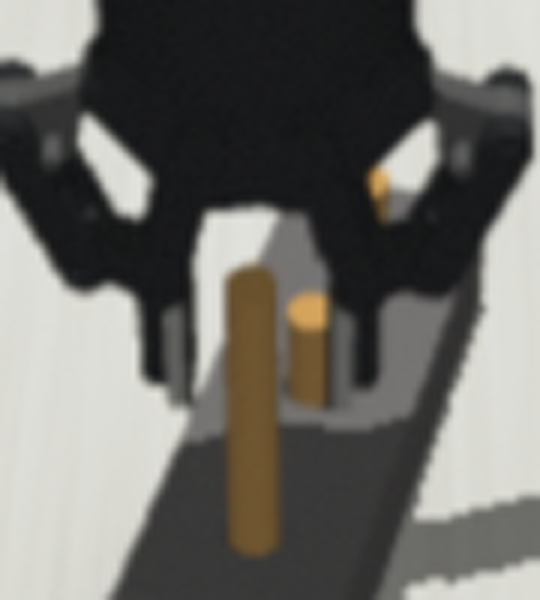

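```bash
python3 -m handwheel '[0.4,0,0.002,0,0,0,0, 0.3,0,0.002,0,0,0,0, 0.22,0,0.002,0,0,0,0, 0.2,0,0.002,0,0,0,0, 0.2,0,0.002,0,0,0,0]' 25
python3 -m handwheel '[0.1,0,0,0,0,0,0, 0.05,0,0,0,0,0,0, 0,0,0,0,0,0,0, 0,0,0,0,0,0,0, 0,0,0,0,0,0,0]' 50
python3 - <<'E'
from h import *
for n in("side",):
    im,d=ctrl.get_image(n); cv2.imwrite(f"pics/{n}3.png",im)
    u,v=(240,230)
    cv2.imwrite(f"pics/{n}3z.png",cv2.resize(im[v:v+100,u:u+90],None,fx=6,fy=6,interpolation=cv2.INTER_CUBIC))
o=ctrl.get_obs();print(o["contact_force"],o["wrist_torque"],o["opening"],o["tool_pos"])
E
```

```text
t: 4.0
tool_pos: [0.582, 0.2589, 0.0965]
tool_rot: [1.21, 1.208, -1.21]
contact_force: [0.6, -0.1, -1.3]
opening: 0.0171
t: 4.42
tool_pos: [0.5822, 0.2589, 0.0965]
tool_rot: [1.211, 1.208, -1.21]
contact_force: [0.2, -0.3, 0.5]
opening: 0.013
[0.37262269 0.71092982 0.74211946] [-0.01795803 -0.19080096  0.02625404] 0.012479022529450734 [0.58222292 0.25892067 0.09656416]
```

View pics/side3z.png

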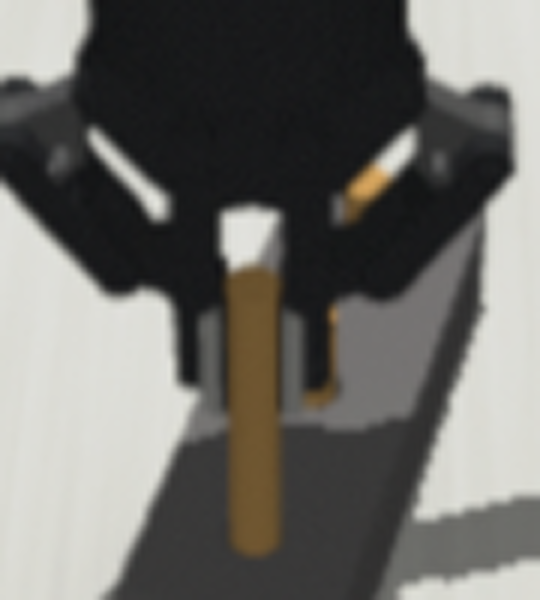

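```bash
python3 -m handwheel '[0,-0.003,0,0,0,0,0, 0,-0.008,0,0,0,0,0, 0,-0.016,0,0,0,0,0, 0,-0.024,0,0,0,0,0, 0,-0.034,0,0,0,0,0, 0,-0.046,0,0,0,0,0, 0,-0.06,0,0,0,0,0, 0,-0.075,0,0,0,0,0, 0,-0.088,0,0,0,0,0, 0,-0.096,0,0,0,0,0, 0,-0.1,0,0,0,0,0, 0,-0.1,0,0,0,0,0]'
python3 g.py .5525 -.1806 .1966
```

```text
t: 5.47
tool_pos: [0.5826, 0.2591, 0.1981]
tool_rot: [1.212, 1.207, -1.208]
contact_force: [-0.2, -0.4, -1.1]
opening: 0.0127
pos [0.5826 0.2591 0.1981] open 0.012742971836980633 t 5.4667 F [-0.24 -0.44 -1.12]
shift [ 0.0011 -0.0295  0.4397] turn [-0.08 -0.04 -0.13]
```

```bash
python3 -m handwheel '[0,0,0,0.005,0,0,0, 0,0,-0.001,0.015,0,0,0, 0,0,-0.002,0.03,0,0,0, 0,0,-0.003,0.05,0,0,0, 0,0,-0.005,0.073,0,0,0, 0,0,-0.006,0.097,0,0,0, 0,0,-0.008,0.121,0,0,0, 0,0,-0.01,0.145,0,0,0, 0,0,-0.011,0.169,0,0,0, 0,0,-0.013,0.193,0,0,0, 0,0,-0.014,0.217,0,0,0, 0,0,-0.016,0.241,0,0,0]'
python3 -m handwheel '[0,0,-0.002,0.024,0,0,0, 0,0,-0.003,0.048,0,0,0, 0,0,-0.005,0.072,0,0,0, 0,0,-0.007,0.095,0,0,0, 0,0,-0.008,0.117,0,0,0, 0,0,-0.01,0.138,0,0,0, 0,0,-0.011,0.157,0,0,0, 0,0,-0.012,0.173,0,0,0, 0,0,-0.013,0.185,0,0,0, 0,0,-0.013,0.193,0,0,0, 0,0,-0.013,0.197,0,0,0, 0,0,-0.013,0.197,0,0,0]'
python3 - <<'E'
from h import *
for n in("side","top"):
    im,d=ctrl.get_image(n); cv2.imwrite(f"pics/{n}4.png",im); np.save(f"{n}4.npy",d)
im=cv2.imread("pics/side4.png")
cv2.imwrite(f"pics/side4z.png",cv2.resize(im[80:210,240:360],None,fx=4.5,fy=4.5,interpolation=cv2.INTER_CUBIC))
E
python3 g.py .5525 -.1806 .1966
```

```text
t: 6.47
tool_pos: [0.5645, 0.0155, 0.1954]
tool_rot: [1.21, 1.209, -1.212]
contact_force: [0.4, 0.0, -0.9]
opening: 0.0123
t: 7.47
tool_pos: [0.552, -0.1797, 0.196]
tool_rot: [1.211, 1.209, -1.211]
contact_force: [0.4, -0.3, -1.0]
opening: 0.0128
pos [ 0.5523 -0.1786  0.1961] open 0.01286704388579414 t 7.5667 F [ 0.8  -0.22 -1.35]
shift [-0.0005  0.0002  0.002 ] turn [-0.06 -0.03  0.02]
```

View pics/side4z.png

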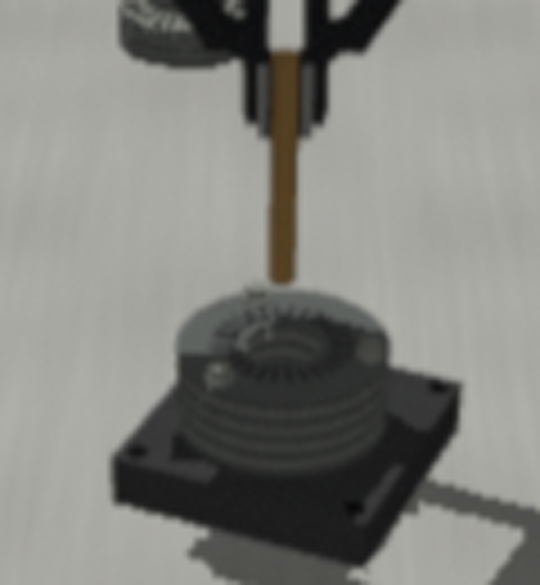

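View pics/top4.png

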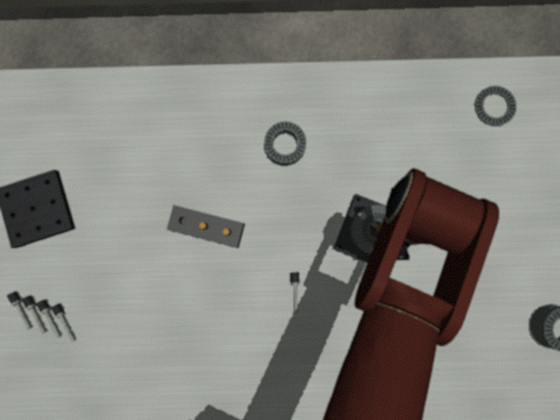

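```bash
python3 - <<'E'
from h import *
u,v=240+282/4.5-.4,80+281/4.5-.4
for z in(.1135,.1145,.1155): print(onz("side",u,v-1,z))
im=cv2.imread("pics/side4.png")
m=cv2.inRange(cv2.cvtColor(im,cv2.COLOR_BGR2HSV),(8,100,40),(30,255,255))
m[:, :290]=0;m[:,320:]=0;m[160:]=0;ys=np.where(m.any(1))[0];print(ys.min(),ys.max())
for y in range(95,146,5):
    x=np.where(m[y])[0];print(y,x.mean() if len(x) else None,len(x))
# top camera: dots of brass
t=cv2.imread("pics/top4.png");mt=cv2.inRange(cv2.cvtColor(t,cv2.COLOR_BGR2HSV),(8,100,40),(30,255,255))
k,l,st,c=cv2.connectedComponentsWithStats(mt);print(st[1:],c[1:])
# nuts in side0
s=cv2.imread("pics/side0.png");
X=pts("side",np.load("side0.npy"))
# stack top via edge: ellipse: top-surface mask
m=((X[...,2]>.069)&(X[...,2]<.079)&(abs(X[...,0]-.545)<.12)&(abs(X[...,1]+.22)<.12))
ii=np.argwhere(m)
W=np.array([onz("side",q[1],q[0],.073) for q in ii]);print(W.min(0),W.max(0),(W.min(0)+W.max(0))/2)
E
```

```text
[ 0.55192739 -0.18737404  0.1135    ]
[ 0.55193597 -0.18564513  0.1145    ]
[ 0.55194455 -0.18391621  0.1155    ]
92 142
95 303.0 7
100 303.0 7
105 303.0 7
110 303.0 5
115 302.5 4
120 302.5 4
125 302.5 4
130 302.5 4
135 302.5 4
140 302.5 4
145 None 0
[[414 176   1   1   1]
 [413 178   1   1   1]
 [426 179   1   1   1]
 [413 180   1   1   1]
 [412 182   1   1   1]
 [435 183   1   1   1]
 [411 184   1   1   1]
 [440 184   1   1   1]
 [410 186   2   3   3]
 [409 190   1   1   1]
 [424 190   1   1   1]
 [408 193   1   1   1]
 [422 192   1   1   1]
 [439 192   1   1   1]
 [460 194   1   1   1]
 [465 195   1   1   1]
 [405 196   3   4   4]
 [465 198   2   2   2]
 [404 201   1   1   1]
 [480 200   1   1   1]
 [402 203   3   3   3]
 [464 208   1   1   1]
 [483 211   1   1   1]
 [199 222   9   7  45]
 [376 225   4   6  16]
 [410 227   1   1   1]
 [223 228   8   7  41]
 [417 228   1   1   1]
 [393 230   1   1   1]
 [418 231   2   2   2]
 [423 232   1   1   1]
 [424 234   2   1   2]
 [430 235   1   1   1]
 [404 239   1   1   1]
 [443 239   1   1   1]
 [445 239   1   2   2]
 [434 240   1   1   1
[... 6210 characters left out ...]
    ]
 [421.         397.        ]
 [347.         398.5       ]
 [353.         399.        ]
 [348.         401.        ]
 [350.         400.        ]
 [356.         401.        ]
 [346.         402.        ]
 [396.         407.        ]
 [345.5        409.5       ]
 [352.         409.        ]
 [367.         408.        ]
 [383.         409.        ]
 [337.         410.        ]
 [354.         413.        ]
 [391.         413.        ]
 [340.         415.        ]
 [413.         414.        ]
 [332.         416.        ]
 [361.         417.        ]
 [336.         418.        ]]
[ 0.49674934 -0.247885    0.073     ] [ 0.60535647 -0.12626737  0.073     ] [ 0.55105291 -0.18707618  0.073     ]
```

```bash
python3 - <<'E'
from h import *
t=cv2.imread("pics/top4.png")[185:275,330:415]
cv2.imwrite("pics/top4z.png",cv2.resize(np.clip(t.astype(float)*1.8,0,255).astype(np.uint8),None,fx=6.5,fy=6.5,interpolation=cv2.INTER_CUBIC))
X=pts("top",np.load("top4.npy"))
print((X[222:234,370:384,2]*1000).round().astype(int))
o=ctrl.get_obs()["tool_pos"]
for z in (.1145,.155): print(z,proj("top",[o[0],o[1],z]))
E
```

```text
[[ 76  75  73  75  30  25  29  35  41  49  52  61  66 207]
 [ 73  69  26  27  26  27  27  28  30  35  43  50  58 443]
 [ 73  25  27  30  29  26  28  29  29  29  32  38 159 444]
 [ 72  30  28  30  30  28  27  32 122 139 153 164 443 449]
 [ 28  29  27  26  28  27  29 128 136 145 155 169 444 454]
 [ 10  12   9  15  29  29 119 131 140 151 159 170 448 454]
 [  9  10  12  10  17  25 122 132 142 149 160 446 449 457]
 [ 12   7  11  10  14  26 119 129 138 145 154 446 454 461]
 [ 11  11   9   5  10  25  29 123 133 141 444 449 456 462]
 [ 11  11   9   8  17  27  28  28 119 130 446 452 460 464]
 [  9   9   9  12  25  26  28  28  30  28 449 456 461 468]
 [ 28  28  25  27  28  31  28  30  25 445 453 457 465 471]]
0.1145 [378.1398329  226.66146483]
0.155 [382.44511345 225.69452504]
```

View pics/top4z.png

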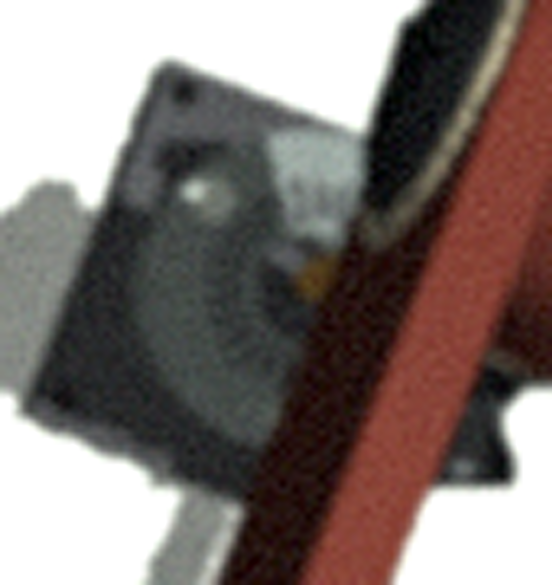

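```bash
python3 -m handwheel '[0,0.004,0,0,0,0,0, 0,0.012,0,0.0005,0,0,0, 0,0.022,0,0.0005,0,0,0, 0,0.034,0,0.0005,0,0,0, 0,0.046,0,0.0005,0,0,0, 0,0.058,0,0.0005,0,0,0, 0,0.068,0,0.0005,0,0,0, 0,0.074,0,0.0005,0,0,0, 0,0.078,0,0.0005,0,0,0, 0,0.08,0,0.0005,0,0,0, 0,0.08,0,0.0005,0,0,0]' 40
python3 g.py .5525 -.1791 .1096
```

```text
t: 8.48
tool_pos: [0.5523, -0.1796, 0.1161]
tool_rot: [1.21, 1.209, -1.21]
contact_force: [-0.9, 0.2, -0.9]
opening: 0.0126
pos [ 0.5523 -0.1796  0.1161] open 0.012625481624436646 t 8.4833 F [-0.88  0.18 -0.89]
shift [ 0.0065  0.0002 -0.0005] turn [-0.09 -0.01  0.01]
```

```bash
python3 -m handwheel '[0,0.001,0,-0.0005,0,0,0, 0,0.002,0,-0.0005,0,0,0, 0,0.003,0,-0.0005,0,0,0, 0,0.004,0,-0.0005,0,0,0, 0,0.004,0,-0.0005,0,0,0]'
python3 -m handwheel '[0,0.0005,0,0,0,0,0, 0,0.001,0,0,0,0,0, 0,0.0015,0,0,0,0,0, 0,0.0015,0,0,0,0,0]'
python3 -m handwheel '[0,0.0005,0,0,0,0,0, 0,0.001,0,0,0,0,0, 0,0.001,0,0,0,0,0]'
python3 g.py .5525 -.1791 .1096
```

```text
t: 8.9
tool_pos: [0.5523, -0.1791, 0.1123]
tool_rot: [1.21, 1.208, -1.21]
contact_force: [0.7, -0.3, -0.2]
opening: 0.0129
t: 9.23
tool_pos: [0.5523, -0.179, 0.1106]
tool_rot: [1.21, 1.209, -1.21]
contact_force: [0.2, -0.2, -0.8]
opening: 0.0128
t: 9.48
tool_pos: [0.5523, -0.1791, 0.1096]
tool_rot: [1.21, 1.209, -1.21]
contact_force: [0.5, -0.6, -1.1]
opening: 0.0127
pos [ 0.5523 -0.1791  0.1096] open 0.012683625513746372 t 9.4833 F [ 0.48 -0.64 -1.09]
shift [0.     0.0002 0.    ] turn [-0.08 -0.01  0.01]
```

```bash
python3 -m handwheel '[0,0.0005,0,0,0,0,0, 0,0.001,0,0,0,0,0, 0,0.001,0,0,0,0,0]'
python3 -m handwheel '[0,0.0005,0,0,0,0,0, 0,0.001,0,0,0,0,0, 0,0.001,0,0,0,0,0]'
```

```text
t: 9.73
tool_pos: [0.5526, -0.1792, 0.1093]
tool_rot: [1.21, 1.208, -1.21]
contact_force: [-1.1, -0.4, 1.8]
opening: 0.0126
t: 9.98
tool_pos: [0.5528, -0.1794, 0.1091]
tool_rot: [1.21, 1.207, -1.21]
contact_force: [-1.1, 0.3, 6.7]
opening: 0.0126
```

```bash
python3 -m handwheel '[0,-0.0005,0.0007,0,0,0,0, 0,-0.0005,0.0014,0,0,0,0, 0,-0.0005,0.002,0,0,0,0, 0,-0.0005,0.002,0,0,0,0]'
python3 -m handwheel '[0,0,-0.001,-0.0005,0,0,0, 0,0,-0.002,-0.001,0,0,0, 0,0,-0.002,-0.0015,0,0,0, 0,0,-0.002,-0.002,0,0,0, 0,0,-0.002,-0.002,0,0,0]'
```

```text
t: 10.32
tool_pos: [0.5541, -0.1793, 0.109]
tool_rot: [1.209, 1.209, -1.211]
contact_force: [-3.5, 0.8, 7.0]
opening: 0.0126
t: 10.73
tool_pos: [0.553, -0.1779, 0.1091]
tool_rot: [1.209, 1.206, -1.21]
contact_force: [-0.2, -3.1, 5.2]
opening: 0.0125
```

```bash
python3 -m handwheel '[0,0,-0.001,0,0,0,0, 0,0,-0.002,0,0,0,0, 0,0,-0.003,0,0,0,0, 0,0,-0.003,0,0,0,0]'
python3 -m handwheel '[0,0,0,-0.001,0,0,0, 0,0,0,-0.002,0,0,0, 0,0,0.001,-0.002,0,0,0, 0,0,0.002,-0.002,0,0,0, 0,0,0.002,-0.002,0,0,0]'
python3 -m handwheel '[0,0,0.001,0,0,0,0, 0,0,0.002,0,0,0,0, 0,0,0.003,0,0,0,0, 0,0,0.003,0,0,0,0]'
```

```text
t: 11.07
tool_pos: [0.5506, -0.1773, 0.1093]
tool_rot: [1.212, 1.205, -1.208]
contact_force: [3.0, -1.7, 4.6]
opening: 0.0131
t: 11.48
tool_pos: [0.5513, -0.1759, 0.1093]
tool_rot: [1.208, 1.208, -1.211]
contact_force: [-0.5, -3.5, 7.7]
opening: 0.0129
t: 11.82
tool_pos: [0.5527, -0.1759, 0.1092]
tool_rot: [1.206, 1.211, -1.214]
contact_force: [-6.4, -3.2, 11.8]
opening: 0.0129
```

```bash
python3 -m handwheel '[0,0,-0.0007,0,0,0,0, 0,0,-0.0014,0,0,0,0, 0,0,-0.0014,0,0,0,0]'
python3 -m handwheel '[0,0,0,0.001,0,0,0, 0,0,0,0.0015,0,0,0, 0,0,0,0.0015,0,0,0]'
```

```text
t: 12.07
tool_pos: [0.552, -0.1759, 0.1093]
tool_rot: [1.208, 1.209, -1.213]
contact_force: [-3.4, -2.6, 10.1]
opening: 0.0127
t: 12.32
tool_pos: [0.552, -0.1767, 0.1092]
tool_rot: [1.209, 1.211, -1.212]
contact_force: [-3.4, -0.6, 11.2]
opening: 0.0126
```

```bash
python3 - <<'E'
from h import *
im,d=ctrl.get_image("side"); cv2.imwrite("pics/side5.png",im)
cv2.imwrite("pics/side5z.png",cv2.resize(im[100:200,255:350],None,fx=6,fy=6,interpolation=cv2.INTER_CUBIC))
im,d=ctrl.get_image("top"); cv2.imwrite("pics/top5.png",im);X=pts("top",d)
t=im[185:275,330:415]
cv2.imwrite("pics/top5z.png",cv2.resize(np.clip(t.astype(float)*1.8,0,255).astype(np.uint8),None,fx=6.5,fy=6.5,interpolation=cv2.INTER_CUBIC))
print((X[222:240,368:388,2]*1000).round().astype(int))
print(ctrl.get_obs()["wrist_torque"],ctrl.get_obs()["contact_force"])
E
```

```text
[[  73   71   76  372  378  388  395  403  408  409  419  426  432  439
   444  442  442  440  442  442]
 [  73   76   72  377  383  392  400  404  408  413  420  428  436  441
   443  442  442  443  442  441]
 [  70   72  357  376  385  394  400  405  410  417  424  431  438  445
   443  444  442  440  442  441]
 [  76   73  361  382  390  396  399  403  412  419  427  434  442  443
   443  443  445  443  444  442]
 [  75   74  367  373  390  394  400  407  415  422  430  437  443  443
   442  446  443  444  444  443]
 [  75  359  368  377  387  395  404  411  417  425  434  440  443  445
   443  445  443  443  443  442]
 [  74  364  374  381  388  397  407  416  420  429  437  442  445  446
   445  445  445  446  443  444]
 [  73  367  378  383  393  402  408  416  426  432  439  444  446  446
   447  444  444  443  446  447]
 [ 364  373  380  390  396  404  414  418  426  435  443  446  445  445
   445  446  446  445  445  444]
 [ 367 1035  382  393  400  409  417  422  430  438  445  445  446  446
   445  446  446  446  445  446]
 [ 369  377  389  394  402  411  420  426  434  44
[... 166 characters left out ...]
  385  396  402  410  417  424  431  440  447  448  447  447  448
   448  447  447  449  448  445]
 [ 381  388  398  405  412  422  429  434  445  445  448  448  447  446
   447  447  447  446  448  447]
 [ 384  393  403  409  417  425  432  441  445  447  448  447  448  449
   446  449  448  446  447  448]
 [ 388  398  404  414  422  426  433  443  447  450  449  450  448  448
   448  449  448  447  447  446]
 [ 392  402  407  416  424  431  440  443  448  449  449  449  449  449
   448  449  447  449  447  448]
 [ 397  403  411  419  429  436  442  449  450  449  450  449  448  448
   449  450  448  449  448  448]]
[-0.31939961  0.99130545  0.01296043] [-4.15663031 -1.41649992 10.68643375]
```

View pics/side5z.png

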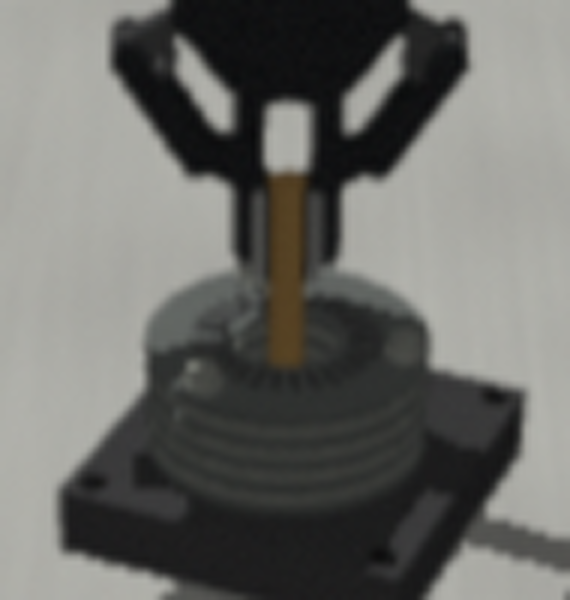

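View pics/top5z.png

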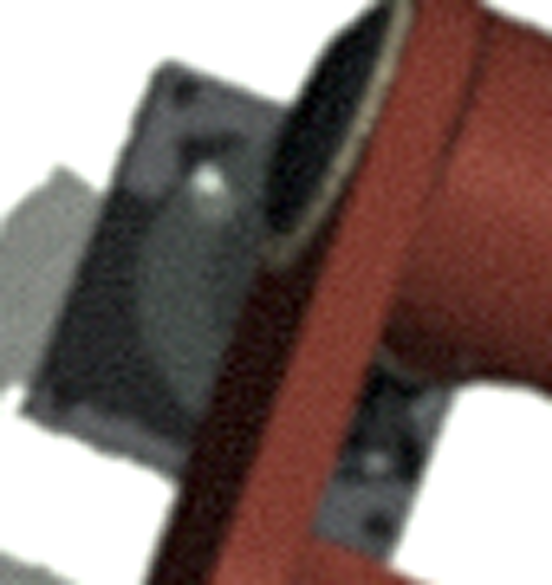

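```bash
python3 - <<'E'
from h import *
im=cv2.imread("pics/side4.png").astype(int)
for v in list(range(88,96))+list(range(137,147)): print(v,im[v,301:305].mean(0).round())
c=proj("side",[.5523,-.1786,.1147]);print("pred foot centre",c)
for y in(-.1786+.0065,): print("pred foot front",proj("side",[.5523,y,.1150]))
print("pred top back",proj("side",[.5523,-.1786-.007,.2347]),"front",proj("side",[.5523,-.1786+.007,.2347]))
# rack pin check, side0
print("rack top back",proj("side",[.5822,.2589-.007,.135]),"emerge front",proj("side",[.5822,.2589+.007,.04]))
s=cv2.imread("pics/side0.png")
for v in (272,273,274,275,276,277,318,319,320,321,322,323,324): print(v,s[v,279:284].astype(int).mean(0).round())
E
```

```text
88 [160. 166. 166.]
89 [158. 164. 164.]
90 [132. 142. 144.]
91 [ 80.  96. 107.]
92 [39. 64. 80.]
93 [32. 59. 77.]
94 [32. 60. 78.]
95 [32. 60. 78.]
137 [37. 64. 84.]
138 [37. 65. 84.]
139 [38. 65. 84.]
140 [38. 65. 84.]
141 [39. 66. 85.]
142 [59. 79. 94.]
143 [108. 118. 122.]
144 [121. 125. 124.]
145 [101. 104. 101.]
146 [96. 99. 95.]
pred foot centre [302.09510781 142.55556356]
pred foot front [302.08693765 143.91985471]
pred top back [302.89741283  91.08657253] front [302.88291904  93.94989946]
rack top back [281.67427143 274.12788617] emerge front [282.02592566 321.96037427]
272 [151. 157. 157.]
273 [134. 147. 153.]
274 [101. 132. 154.]
275 [ 72. 122. 156.]
276 [ 66. 120. 156.]
277 [ 66. 120. 157.]
318 [32. 60. 79.]
319 [33. 60. 79.]
320 [34. 61. 79.]
321 [39. 61. 77.]
322 [46. 58. 67.]
323 [51. 52. 55.]
324 [58. 59. 59.]
```

```bash
python3 -m handwheel '[0,-0.002,0,0,0,0,0, 0,-0.006,0,0,0,0,0, 0,-0.014,0,0,0,0,0, 0,-0.026,0,0,0,0,0, 0,-0.038,0,0,0,0,0, 0,-0.05,0,0,0,0,0, 0,-0.062,0,0,0,0,0, 0,-0.074,0,0,0,0,0, 0,-0.084,0,0,0,0,0, 0,-0.087,0,0,0,0,0, 0,-0.087,0,0,0,0,0, 0,-0.087,0,0,0,0,0]' 80
cat > m.py <<'E'
from h import *
import sys
k=sys.argv[1]
o=ctrl.get_obs();tp=o["tool_pos"];print(tp.round(4),o["tool_rot"].round(4),o["contact_force"].round(1),o["t"])
im,d=ctrl.get_image("side");cv2.imwrite(f"pics/side{k}.png",im);im=im.astype(float)
tm,td=ctrl.get_image("top");cv2.imwrite(f"pics/top{k}.png",tm)
br=lambda a:(a[...,2]-a[...,0])  # redness of brass
u=int(round(proj("side",tp-[0,0,.03])[0]))
col=br(im[:,u-1:u+2]).mean(1)
top=proj("side",[tp[0],tp[1]-.007,tp[2]+.0386]);ft=proj("side",[tp[0],tp[1]+.0065,tp[2]-.0814])
print("pred",top.round(2),ft.round(2))
hi=np.median(col[int(top[1])+8:int(ft[1])-8]);th=hi/2
for v0 in(top[1],ft[1]):
    a=int(v0)-6
    for v in range(a,a+13):
        if (col[v]-th)*(col[v+1]-th)<0: print("cross",v+(th-col[v])/(col[v+1]-col[v]))
for v in range(int(top[1])+25,int(ft[1])-2,4):
    r=br(im[v,u-10:u+11]);w=np.clip(r-8,0,None);print(v,(w*np.arange(u-10,u+11)).sum()/w.sum(),end="; ")
X=pts("top",td);c=proj("top",tp-[0,0,.0814]);print("\ntop pred foot",c.round(2))
a,b=int(c[0]),int(c[1]);print(a-7,b-6);print((X[b-6:b+8,a-7:a+6,2]*1000).round().astype(int))
E
python3 m.py 6
```

```text
t: 13.42
tool_pos: [0.5528, -0.1765, 0.1952]
tool_rot: [1.21, 1.209, -1.21]
contact_force: [-0.5, 1.0, -1.0]
opening: 0.0121
[ 0.5528 -0.1765  0.1952] [ 1.2103  1.2087 -1.2104] [-0.5  1.  -1. ] 13.4167
pred [302.63  91.91] [301.83 144.87]
cross 91.86842105263158
cross 143.86363636363637
116 302.3543689320388; 120 302.28504672897196; 124 302.2142857142857; 128 302.1626794258373; 132 302.13397129186603; 136 301.96984924623115; 140 301.95959595959596; 
top pred foot [377.08 226.43]
370 220
[[ 73  71  72  76  74  74  73  74  73  75  74 199 440]
 [ 73  74  75  74  74  68  56  57  62  66  70 203 443]
 [ 73  72  71  72  29  31  32  33  40  49  52 440 447]
 [ 73  74  29  29  30  27  26  28  29  35  40 443 449]
 [ 74  27  30  35  25  30  31  28  30  25  32 447 451]
 [ 75  28  27  31  27  29  27 127 146 158 440 450 455]
 [ 28  28  27  27  27 120 131 142 152 160 444 451 460]
 [  9  11   9  19  27 123 133 144 154 442 449 454 460]
 [ 11  14  12  13  22 123 134 143 151 444 451 457 464]
 [  9   7  11  11  15 122 132 139 149 447 454 460 467]
 [ 13  12  10   9  12 118 126 137 443 449 455 463 470]
 [  9  10  11  11  15  29 113 124 446 452 460 466 473]
 [  9  10  11   8  26  29  29 440 450 454 463 470 475]
 [ 28  28  26  26  29  25  27 444 453 458 466 472 479]]
```

```bash
python3 g.py .5532 -.1805 .1120
```

```text
pos [ 0.5524 -0.1763  0.1942] open 0.012227595132133352 t 13.5167 F [-0.31  0.35 -1.58]
shift [0.0822 0.0009 0.0042] turn [-0.08 -0.05  0.1 ]
```

```bash
python3 -m handwheel '[0,0.004,0.0005,0.002,0,0,0, 0,0.012,0.0008,0.0042,0,0,0, 0,0.022,0.0008,0.0042,0,0,0, 0,0.034,0.0008,0.0042,0,0,0, 0,0.046,0.0008,0.0042,0,0,0, 0,0.058,0.0008,0.0042,0,0,0, 0,0.068,0.0008,0.0042,0,0,0, 0,0.075,0.0008,0.0042,0,0,0, 0,0.079,0.0008,0.0042,0,0,0, 0,0.081,0.0008,0.0042,0,0,0, 0,0.082,0.0008,0.0042,0,0,0, 0,0.082,0.0008,0.0042,0,0,0]'
python3 -m handwheel '[0,0.0005,0,0,0,0,0, 0,0.001,0,0,0,0,0, 0,0.0015,0,0,0,0,0, 0,0.002,0,0,0,0,0, 0,0.002,0,0,0,0,0]'
python3 -m handwheel '[0,0.0005,0,0,0,0,0, 0,0.001,0,0,0,0,0, 0,0.001,0,0,0,0,0]'
```

```text
t: 14.52
tool_pos: [0.5541, -0.1809, 0.1137]
tool_rot: [1.21, 1.208, -1.21]
contact_force: [0.5, 0.2, -0.6]
opening: 0.0122
t: 14.93
tool_pos: [0.5537, -0.1808, 0.1113]
tool_rot: [1.21, 1.208, -1.21]
contact_force: [0.2, 0.9, -1.9]
opening: 0.0118
t: 15.18
tool_pos: [0.5537, -0.1808, 0.1101]
tool_rot: [1.21, 1.209, -1.21]
contact_force: [0.3, -0.2, -0.4]
opening: 0.0122
```

```bash
python3 -m handwheel '[0,0.0005,0,0,0,0,0, 0,0.001,0,0,0,0,0, 0,0.001,0,0,0,0,0]'
python3 -m handwheel '[0,0.0005,0,0,0,0,0, 0,0.001,0,0,0,0,0, 0,0.001,0,0,0,0,0]'
```

```text
t: 15.43
tool_pos: [0.5537, -0.1808, 0.1092]
tool_rot: [1.21, 1.209, -1.21]
contact_force: [-1.3, -0.3, -0.9]
opening: 0.0121
t: 15.68
tool_pos: [0.5537, -0.1809, 0.1083]
tool_rot: [1.21, 1.208, -1.21]
contact_force: [0.4, -0.7, -1.6]
opening: 0.0122
```

```bash
python3 -m handwheel '[0,0.001,0,0,0,0,0, 0,0.002,0,0,0,0,0, 0,0.003,0,0,0,0,0, 0,0.003,0,0,0,0,0]'
python3 -m handwheel '[0,0.001,0,0,0,0,0, 0,0.002,0,0,0,0,0, 0,0.003,0,0,0,0,0, 0,0.003,0,0,0,0,0]'
```

```text
t: 16.02
tool_pos: [0.5536, -0.1809, 0.105]
tool_rot: [1.21, 1.208, -1.211]
contact_force: [-0.1, -1.1, -1.8]
opening: 0.0118
t: 16.35
tool_pos: [0.5537, -0.1809, 0.1021]
tool_rot: [1.21, 1.208, -1.21]
contact_force: [-0.6, -1.4, -1.0]
opening: 0.0118
```

It is entering the hole without resistance; continuing down in small steps.

```bash
python3 -m handwheel '[0,0.001,0,0,0,0,0, 0,0.002,0,0,0,0,0, 0,0.003,0,0,0,0,0, 0,0.004,0,0,0,0,0, 0,0.004,0,0,0,0,0]'
python3 -m handwheel '[0,0.001,0,0,0,0,0, 0,0.002,0,0,0,0,0, 0,0.003,0,0,0,0,0, 0,0.003,0,0,0,0,0]'
python3 -m handwheel '[0,0.0007,0,0,0,0,0, 0,0.0015,0,0,0,0,0, 0,0.002,0,0,0,0,0, 0,0.002,0,0,0,0,0]'
```

```text
t: 16.77
tool_pos: [0.5537, -0.1808, 0.0981]
tool_rot: [1.21, 1.208, -1.21]
contact_force: [-0.5, -2.1, -0.6]
opening: 0.0124
t: 17.1
tool_pos: [0.5537, -0.1808, 0.095]
tool_rot: [1.21, 1.209, -1.21]
contact_force: [-0.5, -2.6, -1.3]
opening: 0.0125
t: 17.43
tool_pos: [0.5537, -0.1808, 0.0932]
tool_rot: [1.21, 1.208, -1.21]
contact_force: [-1.2, -1.8, -0.2]
opening: 0.0122
```

```bash
python3 -m handwheel '[0,0.0005,0,0.0004,0,0,0, 0,0.001,0,0.0004,0,0,0, 0,0.001,0,0.0004,0,0,0]'
python3 -m handwheel '[0,0.0005,0,0,0,0,0, 0,0.001,0,0,0,0,0, 0,0.001,0,0,0,0,0]'
python3 -m handwheel '[0,0.0004,0,0,0,0,0, 0,0.0008,0,0,0,0,0, 0,0.0008,0,0,0,0,0]'
```

```text
t: 17.68
tool_pos: [0.5537, -0.181, 0.0921]
tool_rot: [1.211, 1.209, -1.21]
contact_force: [-0.8, -2.5, -1.4]
opening: 0.0122
t: 17.93
tool_pos: [0.5538, -0.1811, 0.0916]
tool_rot: [1.21, 1.209, -1.21]
contact_force: [-1.6, -1.9, 2.0]
opening: 0.0126
t: 18.18
tool_pos: [0.554, -0.1813, 0.0915]
tool_rot: [1.21, 1.208, -1.21]
contact_force: [-2.8, -0.4, 5.4]
opening: 0.0123
```

```bash
python3 -m handwheel '[0,-0.0006,0,0,0,0,0, 0,-0.001,0,0,0,0,0, 0,-0.001,0,0,0,0,0]' 20
python3 -m handwheel '[0.2,-0.0005,0,0,0,0,0, 0.25,-0.0005,0,0,0,0,0, 0.35,-0.0005,0,0,0,0,0, 0.5,-0.0005,0,0,0,0,0, 0.5,-0.0005,0,0,0,0,0, 0.5,-0.0005,0,0,0,0,0]'
python3 -c "
from h import *
im,d=ctrl.get_image('side');cv2.imwrite('pics/side7.png',im)
cv2.imwrite('pics/side7z.png',cv2.resize(im[100:200,255:350],None,fx=6,fy=6,interpolation=cv2.INTER_CUBIC))"
```

```text
t: 18.43
tool_pos: [0.5539, -0.1812, 0.0915]
tool_rot: [1.211, 1.208, -1.21]
contact_force: [-1.2, -0.9, 2.1]
opening: 0.012
t: 18.93
tool_pos: [0.5538, -0.1811, 0.0919]
tool_rot: [1.21, 1.209, -1.21]
contact_force: [0.6, -0.6, 1.1]
opening: 0.0429
```

View pics/side7z.png

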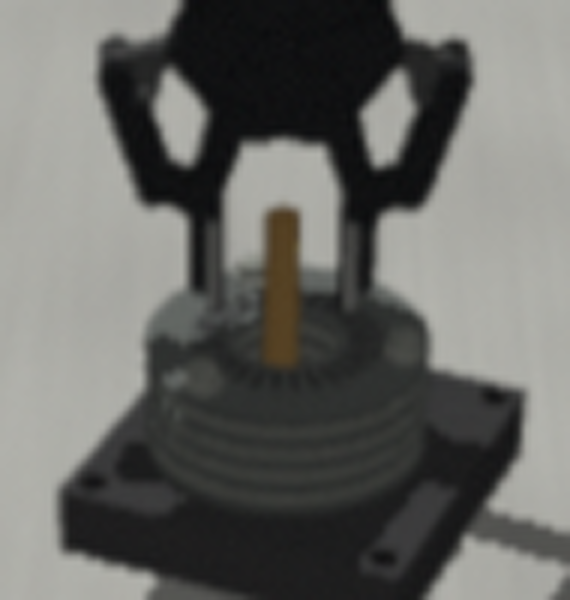

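The pin stands in the hole, its top at about zoom (283,210), and the jaws are clear on both sides. Now I back off upward and away, then check.

```bash
python3 -m handwheel '[0.5,-0.005,0,0,0,0,0, 0.5,-0.015,0,0,0,0,0, 0.5,-0.03,0,0,0,0,0, 0.5,-0.05,0,0,0,0,0, 0.5,-0.07,0,0,0,0,0, 0.5,-0.09,0,0,0,0,0, 0.5,-0.11,0,0,0,0,0, 0.5,-0.12,0,0.02,0,0,0, 0.5,-0.12,0,0.05,0,0,0, 0.5,-0.12,0,0.085,0,0,0, 0.5,-0.12,0,0.12,0,0,0, 0.5,-0.12,0,0.15,0,0,0]'
python3 -m handwheel '[0.5,0,0,0.035,0,0,0, 0.5,0,0,0.065,0,0,0, 0.5,0,0,0.08,0,0,0, 0.5,0,0,0.08,0,0,0, 0.5,0,0,0.08,0,0,0, 0.5,0,0,0.08,0,0,0]'
python3 - <<'E'
from h import *
o=ctrl.get_obs();print(o["tool_pos"],o["contact_force"],np.abs(o["dq"]).max(),o["t"])
a,d=ctrl.get_image('side');b,td=ctrl.get_image('top')
cv2.imwrite('pics/side8.png',a);cv2.imwrite('pics/top8.png',b)
z=lambda i:cv2.resize(i,(400,400),interpolation=cv2.INTER_CUBIC)
cv2.imwrite('pics/z8.png',np.hstack([z(a[100:200,255:355]),z(b[180:280,325:425])]))
X=pts("top",td)
for n,im,r in(("side",a,(90,180,285,320)),("top",b,(205,250,360,400))):
    m=cv2.inRange(cv2.cvtColor(im,cv2.COLOR_BGR2HSV),(8,100,40),(30,255,255));k=np.zeros_like(m);k[r[0]:r[1],r[2]:r[3]]=m[r[0]:r[1],r[2]:r[3]]
    v,u=np.nonzero(k);print(n,u.min(),u.max(),v.min(),v.max(),len(u))
    if n=="top":
        h=X[v,u,2];print("top height max",np.percentile(h,[50,80,95]))
        for zz in (.130,):
            s=h>.122;print("top centre",onz("top",u[s].mean(),v[s].mean(),.13),s.sum())
    else:
        for vv in range(v.min(),v.max()+1,4): print(vv,u[v==vv].mean(),end="; ")
    if n=="side": print("\npred top back/front",[proj("side",[.5538,-.181+e,.13]).round(1) for e in(-.007,.007)])
E
```

```text
t: 19.98
tool_pos: [0.5536, -0.3333, 0.2136]
tool_rot: [1.21, 1.206, -1.21]
contact_force: [0.5, -0.8, 0.2]
opening: 0.0429
t: 20.48
tool_pos: [0.5537, -0.4101, 0.2124]
tool_rot: [1.21, 1.209, -1.209]
contact_force: [-0.4, 0.5, -0.8]
opening: 0.0426
[ 0.55367019 -0.41005134  0.21235686] [-0.4256467   0.45427523 -0.80550621] 0.011096774672027175 20.4833
side 299 304 135 159 140
135 302.0; 139 301.5; 143 302.0; 147 302.0; 151 301.0; 155 301.5; 159 301.5; 
pred top back/front [array([301.5, 134.4]), array([301.5, 137.6])]
top 370 384 223 231 68
top height max [0.12836215 0.13071236 0.13228669]
top centre [ 0.55035026 -0.18098257  0.13      ] 40
```

View pics/z8.png

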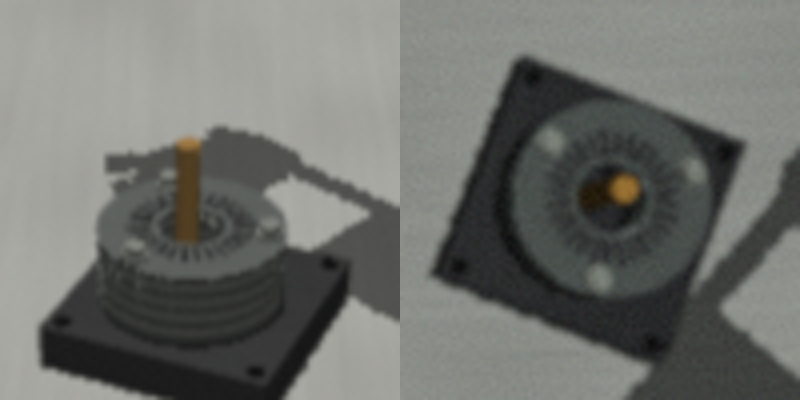

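View pics/side8.png

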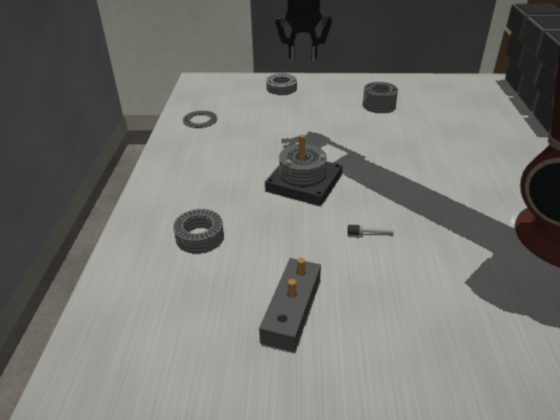

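Both views show the pin upright in the plate. Its top is about 130 mm up and directly over the hole (top-view centre within about 1 mm of where I measured it). The dowels, rack, pile and bolt haven't moved, so I'm handing in.

```bash
python3 -c "
from station import ctrl
print(ctrl.finish_job())"
```

```text
the job is handed in; nothing more can be done
None
```

The guide pin is out of the rack and standing upright on the bottom of the blind hole. The gripper has let go and is clear, and I handed the job in at about 20.6 s.

**What I did:** I found the hole in the top camera's depth image, about 6 mm from the bore's axis. I set the pin's foot on the plate and swept lightly, but it did not drop in. The wrist force rose to about 12 N vertically and 6 N sideways, because the foot was dragging and the pin looked slightly tilted in the grip. I lifted it, tightened the grip and re-measured the foot against the hole in the top view. At the corrected spot it went straight down with almost no resistance, so it went in by aim rather than by the sweep.

**Last checks:**
- **Fully home:** it touched bottom with the pin's foot at about 10 mm, as expected, at about 5 N. I eased off before opening the fingers.
- **Upright:** the pin's top measures about 130 mm above the bench, the right height for fully home. It lies within about 1 mm of the hole's measured position.
- **Other objects:** in the last pictures, by eye, the stack, rack, dowels, spare laminations and bolt look unmoved.

**What disagreed:** the two cameras differ by up to about 4 mm in x. The top camera reads about 3 mm low in x compared with the robot, so I aimed by comparing pin and hole within that one view. The side view also suggested more tilt in the held pin than the top view did.

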